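# Lay out the pantry tea corner

## Task

Lay out the tea things: stand the lower tea tin midway between the carafe and the lunch box, and stack the upper tea tin on it with its lug fully down in the notch. Set the tea infuser ball upright in the middle of the saucer, and lay the honey dipper crosswise (left to right as the robot faces) straight in front of the saucer, on the robot's side, centred on it with about a finger's breadth (15 mm) between its head and the rim. Leave the carafe, lunch box, saucer, bowl and honey jar where they stand.

Things in the scene. Friction and masses are not known exactly. Their poses are not given: they have to be found in the camera images.
- tin_lower: Lower tea tin: round, aluminium, no lid, 56 mm diameter, 50 mm high. Its top is a cup 14 mm deep with dark wooden floor, 46 mm inside, wall 5 mm; the rim is broken by one notch 13 mm wide, 14 mm deep, towards its +x. Origin: centre of underside, z up. May be turned any way when placed.
- tin_upper: Upper tea tin: aluminium, 56 mm diameter, wooden lid 58 mm up, knob to 70 mm. Below it a 41 mm spigot, 8 mm high, fits the lower cup; a lug 8 mm wide and high fits the notch. The lug goes on up the side as a rib to 33 mm from the axis; lug, rib and dark bar on the lid lie to +x: hold across y. Origin: centre of spigot's underside; seated (x axes alike) it is 42 mm above the lower tin's, else 50.
- infuser: Steel tea infuser ball, 48 mm, with small dark holes, a band of 50 mm diameter round its middle (22 to 32 mm above the underside: hold it there), a flat foot of 28 mm diameter and a thin wire loop on top (60 mm high). Origin: centre of the foot's underside, z up.
- dipper: Wooden honey dipper lying flat, 150 mm long: grooved head 28 mm thick and 30 mm long at its +x end, straight handle 10 mm thick, a 13 mm bead at its -x end. Origin: on the surface below the middle of its length. Balance point about 15 mm from there towards the head; handle axis there is 12 mm above the surface. Once laid, the head may point left or right.
- saucer: White ceramic saucer, 130 mm diameter, rim 13 mm high, flat middle of about 80 mm diameter whose top is 5 mm above the surface. Origin: centre of its underside; its x points away from the robot and y to the robot's left at every start (world axes).
- carafe: Empty clear glass carafe, 100 mm diameter, 210 mm high with narrower neck. Origin: centre of its underside. It stands 290 mm (centre to centre) from the lunch box, to its left or right, on the lunch box's y axis.
- lunch_box: Teal plastic lunch box, snapped shut, with white latches on its two short ends: 154 mm along its x (towards and away from the robot), 114 mm along its y, 60 mm high. Origin: centre of its underside.
- bowl: Blue ceramic bowl, 116 mm across, 50 mm high; not needed. Origin: centre of its underside.
- honey_jar: Amber glass honey jar with brass cap, 68 mm diameter, 85 mm high; not needed. Origin: centre of its underside.
There are look-alikes about, which are no part of the job. What is shaped like the infuser but green or pink is not meant. What is shaped like the tin_lower but green is not meant.

How it is judged:
By the outcome, as a careful person would: the job done as asked, in the order asked, and still so for the second after the job is handed in, with the robot touching nothing.
It also fails if it takes over 120 s, if anything falls off the work surface, if the arm or the gripper's body presses on something with over 40 N, if the wrist force passes 120 N, or if a joint passes its speed limit or range.

## Robot

A 6-joint arm with a two-finger parallel gripper is mounted at the origin on the work surface. World frame = base frame: x ahead of the robot, y to its left, z up, the work surface at z = 0. Lengths are in m, angles in rad, forces in N, time in s.
With the tool pointing down it reaches from about 0.275 to 0.825 m from the base axis. Payload 4.9 kg.
Tool frame: the origin (TCP) lies on the centre line of the jaws, within the pads' length; the fingertips stand 19 mm ahead of it and the grasp point (between the pads) is the TCP; y points along the fingers, x is the direction in which the jaws open and shut, and the axes are right-handed (so a half turn about y gives the same grasp; the last joint's range is limited). The gripper opens to 85 mm and grips with 20 to 120 N. Pads are 22 mm wide; open, the fingers measure 114 mm over their backs; the gripper's body (76 mm by 85 mm) begins 54 mm behind the grasp point. The pads swing forward as they close: fully open they stand 13 mm farther back than shut.
Start: joints at [1.154, 0.326, -0.193, 1.052, 0, 1.437], TCP at [0.153, 0.528, 0.25] pointing down, gripper open.
Joint ranges: [-2.65, 2.65], [-0.97, 1.79], [-1.3, 1.35], [-1.93, 2.1], [-1.47, 1.37], [-3.14, 3.14]. Speed limits (rad/s): [2.57, 2.57, 3.14, 3.14, 3.14, 3.14].

## Interface

Orientations are given as a unit quaternion [w, x, y, z].
In Python, from plant import sense, grab_frame, camera_info, finish_job gives the robot as it stands.
- The arm moves only by the shell command python3 -m inch 'ROWS'. ROWS is JSON, a list that holds one entry, the list of rows, each a list of 7 numbers: the gripper command: -1 is shut, 1 is fully open, values between are in proportion, then the shift along the tool's x, y, z in m, then the turn, a rotation vector about the tool's x, y, z in degrees. In form: [[[gripper, dx, dy, dz, ax, ay, az], ...]]. A call has 1 to 12 rows; each row shifts and turns the commanded pose from where the row before left it, along the tool's axes as they then stand; what a row does not reach is not made up. A row lasts 1/8 s, in which the tool goes at most 62.5 mm and 10.7 degrees, less where a joint would pass 70% of its speed; a pose out of reach is approached as far as the arm can. A call with a gripper value outside its range is refused whole. The fingers move at their own pace and stop on an object; the grip force is fixed at half the most. Time passes only in rows, so rows that do not move let the fingers close. It gives the time, the measured TCP pose, the force and the opening at its end, in the units of the state.
- sense(): the state, without advancing time (a new reading comes with each control period).
- grab_frame(name): name is "scene" or "top" or "wrist"; returns the picture (400x640x3 uint8, blue, green, red); there is no depth.
- camera_info(name): a dict with "K" (3x3 intrinsics, pixels), "cam_to_world" (4x4, takes a point from camera to world coordinates). Camera axes: x right, y down, z forward; pixel columns grow to the right and rows downward; lengths in m; the calibration is good to about 2 mm. A picture is of the moment at which its call begins: read the wrist's pose just before it. camera_info takes no time and is no camera call; for the wrist camera it gives the pose at the moment of the call.
- finish_job(): hands the job in, once; it reports no verdict.
The state is a dict: "clock": time; "joint_pos": joint angles; "joint_vel": joint speeds; "joint_torque": joint torques, N m; "position": TCP position; "tool_rot": TCP orientation; "ft_force": force on the tool from outside, world axes, zero at the start; "wrist_torque": the same for the moment, N m; "grip_width": finger opening in m.
Only numpy, scipy, OpenCV 4.12 (cv2) and the standard library are available. Lean on these libraries where they do the work, as an engineer would, in place of code of your own. Each camera call takes 0.05 s, during which the arm holds its last target. There are 200 camera calls.

## Working session

There is one attempt and no reset: what is moved stays moved. The work goes in short steps, Python scripts to look and compute and a shell command to move; the robot and the scene stay as the last step left them, time stands still between calls to the robot, and variables do not carry over. Pictures are saved under pics/ and viewed, about 12 in all and at most 16, crops included, and the job is handed in when it is done.

```bash
ls; mkdir -p pics
cat > h.py <<'E'
import numpy as np,cv2
from plant import sense,grab_frame,camera_info
from scipy.spatial.transform import Rotation as R
def ray(ci,u,v,z):
    K=np.array(ci["K"]);T=np.array(ci["cam_to_world"])
    d=T[:3,:3]@np.linalg.solve(K,[u,v,1]);o=T[:3,3]
    return o+d*(z-o[2])/d[2]
def px(ci,p):
    K=np.array(ci["K"]);T=np.array(ci["cam_to_world"])
    q=K@(T[:3,:3].T@(np.array(p)-T[:3,3]));return q[:2]/q[2]
def rot(s): 
    q=s["tool_rot"];return R.from_quat([q[1],q[2],q[3],q[0]]).as_matrix()
E
python3 - <<'E'
from h import *
s=sense();print(s);print(rot(s).round(3))
for n in("top","scene","wrist"):
    c=camera_info(n);print(n,np.array(c["K"]).round(1).tolist(),np.array(c["cam_to_world"]).round(3).tolist())
    if n!="wrist": cv2.imwrite(f"pics/{n}0.png",grab_frame(n))
E
```

```text
pics
{'clock': 0.0, 'joint_pos': array([ 1.15380806e+00,  3.26925968e-01, -1.93558421e-01,  1.05199900e+00,
       -3.39433545e-05,  1.43661772e+00]), 'joint_vel': array([-1.48003886e-04,  9.25447542e-04, -6.69782794e-05,  1.85973217e-03,
       -2.06173031e-03,  1.11103610e-03]), 'joint_torque': array([ 2.68384392e-04, -4.43399084e+01,  2.62441760e+01,  1.53677532e-02,
       -2.69468201e-04, -3.95524168e-06]), 'position': array([0.15324843, 0.52766122, 0.24952122]), 'tool_rot': array([-0.56517476,  0.56577788,  0.42402756, -0.42505708]), 'ft_force': array([ 0.69435061, -0.30362812, -0.40348847]), 'wrist_torque': array([-0.00057771, -0.02461916, -0.00888   ]), 'grip_width': 0.08519391789839137}
[[ 0.279 -0.001 -0.96 ]
 [ 0.96  -0.002  0.279]
 [-0.002 -1.     0.   ]]
top [[378.3, 0.0, 320.7], [0.0, 378.3, 200.1], [0.0, 0.0, 1.0]] [[-0.021, -0.996, 0.087, 0.436], [-0.999, 0.024, 0.034, -0.014], [-0.036, -0.086, -0.996, 0.807], [0.0, 0.0, 0.0, 1.0]]
scene [[369.6, 0.0, 324.6], [0.0, 369.6, 195.3], [0.0, 0.0, 1.0]] [[-0.835, 0.288, -0.469, 0.955], [0.55, 0.472, -0.689, 0.639], [0.023, -0.833, -0.552, 0.581], [0.0, 0.0, 0.0, 1.0]]
wrist [[328.3, 0.0, 317.7], [0.0, 328.3, 198.8], [0.0, 0.0, 1.0]] [[0.279, 0.924, 0.262, 0.087], [0.96, -0.268, -0.078, 0.548], [-0.002, 0.273, -0.962, 0.373], [0.0, 0.0, 0.0, 1.0]]
```

View pics/top0.png

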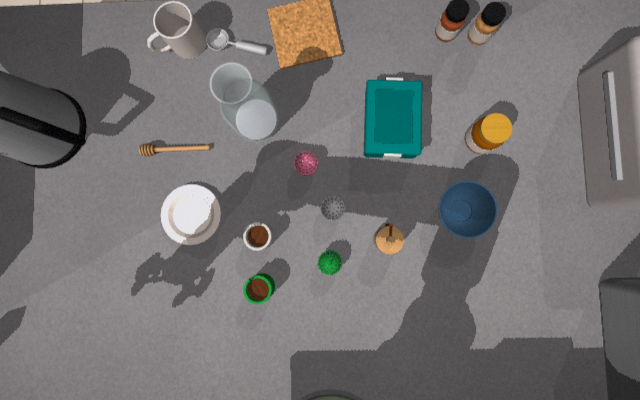

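View pics/scene0.png

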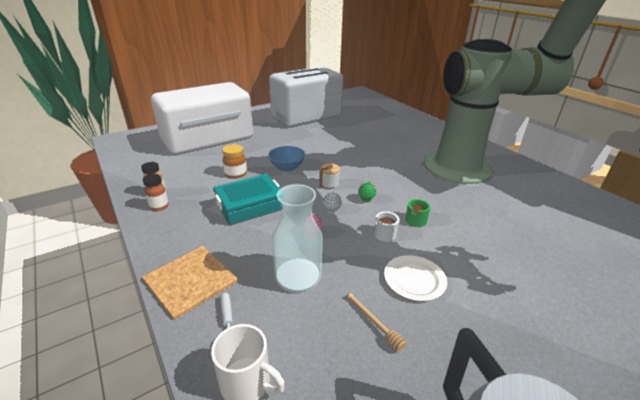

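Top picture: tin_lower could be the aluminium (257,236) or the green tin (258,289); I choose the aluminium one. Infuser: grey (333,208), pink (306,163) or green (330,263); I choose grey. tin_upper (390,239), dipper (175,148), saucer (190,213), carafe base (256,119), lunch box (393,117). I check these in one crop.

Run:
```python
from h import *
i=cv2.imread("pics/top0.png")[70:300,130:430]
cv2.imwrite("pics/crop0.png",cv2.resize(i,None,fx=2.6,fy=2.6,interpolation=cv2.INTER_CUBIC))
```

```text
(no output)
```

View pics/crop0.png

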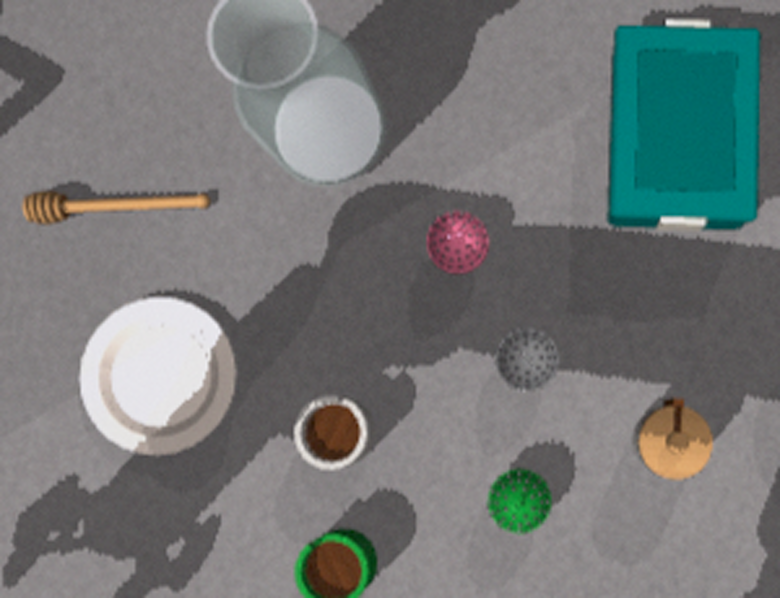

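Run:
```python
from h import *
c=camera_info("top")
def P(n,x,y,z): print(n,ray(c,130+x/2.6,70+y/2.6,z).round(4))
P("low",331,433,.05);P("up",676,442,.058);P("upbar",678,402,.058);P("inf",528,359,.027)
P("saucer",158,376,.013);P("head",24,207,.014);P("bead",210,201,.012)
for a in((612,27),(760,29),(757,222),(609,223)):P("box",*a,.06)
P("car rim",262,36,.21)
P("car base",328,129,0.0)
c=camera_info("scene");print(ray(c,298,272,0))
```

```text
low [0.4315 0.1403 0.05  ]
up [ 0.4195 -0.1227  0.058 ]
upbar [ 0.4495 -0.1253  0.058 ]
inf [ 0.4866 -0.0128  0.027 ]
saucer [0.4806 0.29   0.013 ]
head [0.624 0.404 0.014]
bead [0.6251 0.248  0.012 ]
box [ 0.7426 -0.0844  0.06  ]
box [ 0.7369 -0.1988  0.06  ]
box [ 0.5852 -0.1899  0.06  ]
box [ 0.5876 -0.0774  0.06  ]
car rim [0.6829 0.15   0.21  ]
car base [0.6868 0.1515 0.    ]
[0.67609502 0.13547968 0.        ]
```

```bash
python3 -m inch '[[[1,0,0,0,0,-8.1,0],[1,0,0,0,0,-8.1,0],[1,-0.0388,0.007,-0.0278,0,0,0],[1,-0.0388,0.007,-0.0278,0,0,0],[1,-0.0388,0.007,-0.0278,0,0,0],[1,-0.0388,0.007,-0.0278,0,0,0],[1,-0.0388,0.007,-0.0278,0,0,0],[1,-0.0388,0.007,-0.0278,0,0,0],[1,-0.0388,0.007,-0.0278,0,0,0],[1,-0.0388,0.007,-0.0278,0,0,0],[1,-0.0388,0.007,-0.0278,0,0,0],[1,-0.0388,0.007,-0.0278,0,0,0]]]'
cat > look.py <<'E'
from h import *
import sys,pickle
n=sys.argv[1];cam=sys.argv[2] if len(sys.argv)>2 else "wrist"
s=sense();c=camera_info(cam);f=grab_frame(cam);cv2.imwrite(f"pics/{n}.png",f);pickle.dump(c,open(f"pics/{n}.pkl","wb"))
print(s["position"].round(4),rot(s).round(3).tolist(),s["grip_width"].round(4),s["ft_force"].round(1),s["clock"])
E
python3 look.py w1
```

```text
clock: 1.6
position: [0.432, 0.1388, 0.1799]
tool_rot: [0.5, -0.5, -0.5, 0.5]
ft_force: [0.8, -0.4, 0.4]
grip_width: 0.0852Traceback (most recent call last):
  File "look.py", line 5, in <module>
    print(s["position"].round(4),rot(s).round(3).tolist(),s["grip_width"].round(4),s["ft_force"].round(1),s["clock"])
                                                          ^^^^^^^^^^^^^^^^^^^^^
AttributeError: 'float' object has no attribute 'round'
```

View pics/w1.png

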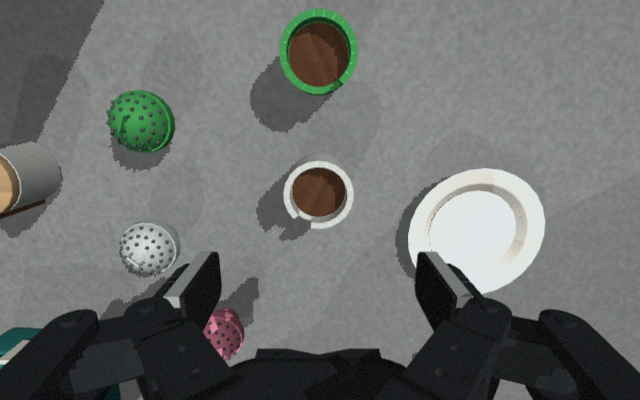

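```bash
sed -i 's/s\["grip_width"\].round(4)/round(s["grip_width"],4)/' look.py
python3 - <<'E'
from h import *
c=camera_info("wrist")
a=ray(c,319,194,.05);n=ray(c,300,219,.05);print(a,n,np.degrees(np.arctan2(*(n-a)[[1,0]])))
print("inf",ray(c,149,248,.03),"saucer",ray(c,477,232,.01))
f=grab_frame("wrist")[150:240,270:370];cv2.imwrite("pics/w1c.png",cv2.resize(f,None,fx=5,fy=5,interpolation=cv2.INTER_CUBIC))
E
```

```text
[0.43457431 0.13635715 0.05      ] [0.45565124 0.12077408 0.05      ] -36.47709780968036
inf [ 0.4900731  -0.01779488  0.03      ] saucer [0.48353458 0.2869352  0.01      ]
```

View pics/w1c.png

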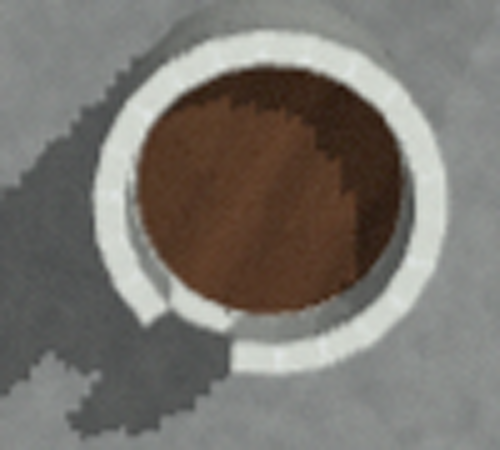

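```bash
python3 -m inch '[[[1,0.0015,0,0,0,0,0],[1,0,0,0,0,9.67,0],[1,0,0,0,0,9.67,0],[1,0,0,0,0,9.67,0],[1,0,0.05,0,0,0,0],[1,0,0.05,0,0,0,0],[1,0,0.035,0,0,0,0],[1,0,0.021,0,0,0,0],[-1,0,0,0,0,0,0],[-1,0,0,0,0,0,0],[-1,0,0,0,0,0,0],[-1,0,0,0,0,0,0]]]'
python3 -m inch '[[[-1,0,0,0,0,0,0],[-1,0,0,0,0,0,0]]]'
```

```text
clock: 3.2
position: [0.4321, 0.142, 0.0251]
tool_rot: [-0.609, 0.609, 0.359, -0.358]
ft_force: [-0.7, 0.3, 3.3]
grip_width: 0.0551
clock: 3.45
position: [0.4321, 0.142, 0.0251]
tool_rot: [-0.609, 0.609, 0.359, -0.358]
ft_force: [-1.7, 1.7, 6.8]
grip_width: 0.0552
```

```bash
python3 -m inch '[[[-1,0,-0.03,0,0,0,0],[-1,0,-0.05,0,0,0,0],[-1,0,-0.02,0,0,-9.67,0],[-1,0,0,0,0,-9.67,0],[-1,0,0,0,0,-9.67,0],[-1,-0.0452,0,0,0,0,0],[-1,-0.0452,0,0,0,0,0],[-1,-0.0452,0,0,0,0,0],[-1,0,0,-0.05,0,0,0],[-1,0,0,-0.05,0,0,0],[-1,0,0,-0.05,0,0,0],[-1,0,0,0,0,0,0]]]'
python3 look.py w2
python3 - <<'E'
from h import *
c=camera_info("wrist")
for n,p in dict(box=[(0.7426,-.0844,.06),(.5876,-.0774,.06)],pink=[(.55,.04,.03)]).items():
  print(n,[px(c,q) for q in p])
E
```

```text
clock: 4.95
position: [0.585, 0.0055, 0.124]
tool_rot: [-0.499, 0.501, 0.501, -0.499]
ft_force: [-0.7, -0.4, -2.3]
grip_width: 0.0549
[0.585  0.0055 0.124 ] [[0.0, 0.003, -1.0], [1.0, -0.0, 0.0], [-0.0, -1.0, -0.003]] 0.0549 [-0.7 -0.4 -2.3] 4.95
box [array([194.34820233, 427.98552705]), array([179.80859534, 232.1988726 ])]
pink [array([367.41863672, 162.92042488])]
```

View pics/w2.png

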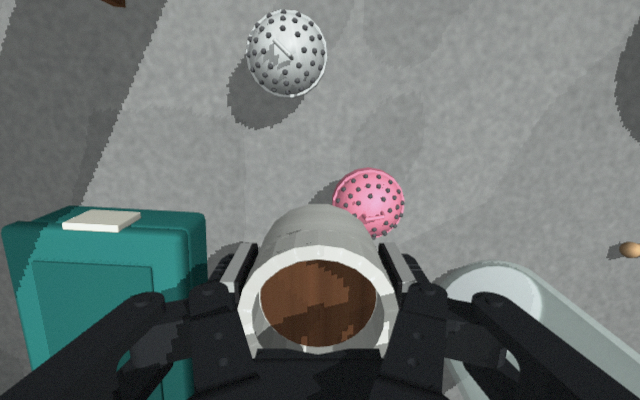

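Run:
```python
from h import *
c=camera_info("wrist");t=camera_info("top")
for n,(u,v,z) in dict(LF=(206,214,.06),RF=(4,226,.06),latch=(105,214,.05),LFlow=(207,262,.06)).items():
  p=ray(c,u,v,z);q=px(t,p);print(n,p.round(4),((q-[130,70])*2.6).round(0))
f=cv2.imread("pics/top0.png")[60:170,350:440];cv2.imwrite("pics/boxc.png",cv2.resize(f,None,fx=5,fy=5,interpolation=cv2.INTER_CUBIC))
```

```text
LF [ 0.5759 -0.0603  0.06  ] [587. 239.]
RF [ 0.5836 -0.1837  0.06  ] [749. 224.]
latch [ 0.5792 -0.1278  0.05  ] [674. 234.]
LFlow [ 0.6076 -0.0626  0.06  ] [589. 198.]
```

View pics/boxc.png

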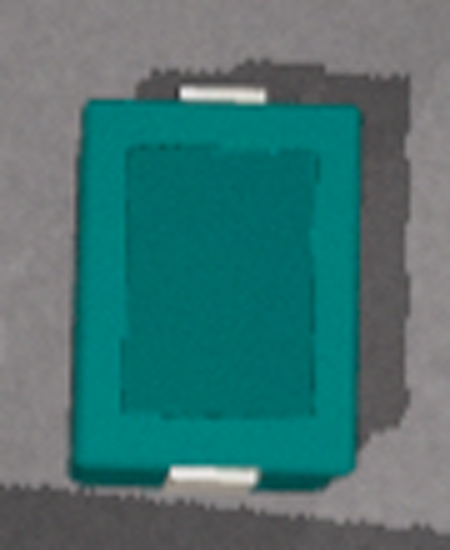

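Run:
```python
from h import *
t=camera_info("top")
P=lambda x,y,z:ray(t,350+(x-2)/5,60+(y-2)/5,z)
q=[P(*a,.06) for a in((86,100),(360,103),(355,470),(72,466))]
print(np.round(q,4),np.mean(q,0).round(4))
for a,b in((3,0),(2,1)):d=q[b]-q[a];print(np.degrees(np.arctan2(d[1],d[0])))
for a,b in((1,0),(2,3)):d=q[b]-q[a];print(np.degrees(np.arctan2(-d[0],d[1])))
a,b=P(214,470,.055),P(223,90,.055);print(a,b,np.degrees(np.arctan2((b-a)[1],(b-a)[0])))
c0=ray(t,130+328.5/2.6,70+128.5/2.6,0.003);c1=ray(t,130+262/2.6,70+36/2.6,0.21);print(c0,c1)
```

```text
[[ 0.7441 -0.0874  0.06  ]
 [ 0.7389 -0.1975  0.06  ]
 [ 0.5888 -0.189   0.06  ]
 [ 0.5936 -0.0771  0.06  ]] [ 0.6664 -0.1377  0.06  ]
-3.8933047323966874
-3.2340507636863816
-2.685389525868022
-2.443065321483705
[ 0.59141647 -0.13416747  0.055     ] [ 0.74840813 -0.14359892  0.055     ] -3.4379760475874535
[0.68633228 0.1504355  0.003     ] [0.68286064 0.1499719  0.21      ]
```

```bash
python3 -m inch '[[[-1,0.001,0,-0.045,0,0,0],[-1,0,0,-0.045,0,0,0],[-1,0,0.04,0,0,0,0],[-1,0,0.03,0,0,0,0],[-1,0,0.02,0,0,0,0],[-1,0,0.0085,0,0,0,0],[-1,0,0,0,0,0,0],[-1,0,0,0,0,0,0]]]'
```

```text
clock: 6.0
position: [0.6722, 0.007, 0.0269]
tool_rot: [-0.499, 0.501, 0.5, -0.5]
ft_force: [0.0, 0.8, -1.2]
grip_width: 0.055
```

```bash
python3 -m inch '[[[-1,-0.0007,0,-0.0025,0,0,0],[-1,0,0.0018,0,0,0,0],[-1,0,0,0,0,0,0]]]'; python3 -m inch '[[[0.6,0,0,0,0,0,0],[0.6,0,0,0,0,0,0],[0.6,0,0,0,0,0,0],[0.6,0,-0.03,0,0,0,0],[0.6,0,-0.05,0,0,0,0],[0.6,0,-0.05,0,0,0,0],[0.6,0,-0.03,0,0,0,0],[0.6,0,0,0,0,0,0]]]'; python3 look.py w3;  python3 -c "
import cv2
f=cv2.imread('pics/w3.png')[80:320,150:490];cv2.imwrite('pics/w3c.png',cv2.resize(f,None,fx=2.3,fy=2.3,interpolation=cv2.INTER_CUBIC))"
```

```text
clock: 6.38
position: [0.675, 0.0062, 0.0251]
tool_rot: [-0.499, 0.501, 0.5, -0.5]
ft_force: [-1.2, -0.1, 5.3]
grip_width: 0.055
clock: 7.38
position: [0.6758, 0.0062, 0.1871]
tool_rot: [-0.498, 0.502, 0.501, -0.499]
ft_force: [0.4, -0.3, -1.0]
grip_width: 0.0684
[0.6758 0.0062 0.1871] [[-0.0, 0.006, -1.0], [1.0, -0.001, -0.0], [-0.001, -1.0, -0.006]] 0.0684 [ 0.4 -0.3 -1. ] 7.375
```

View pics/w3c.png

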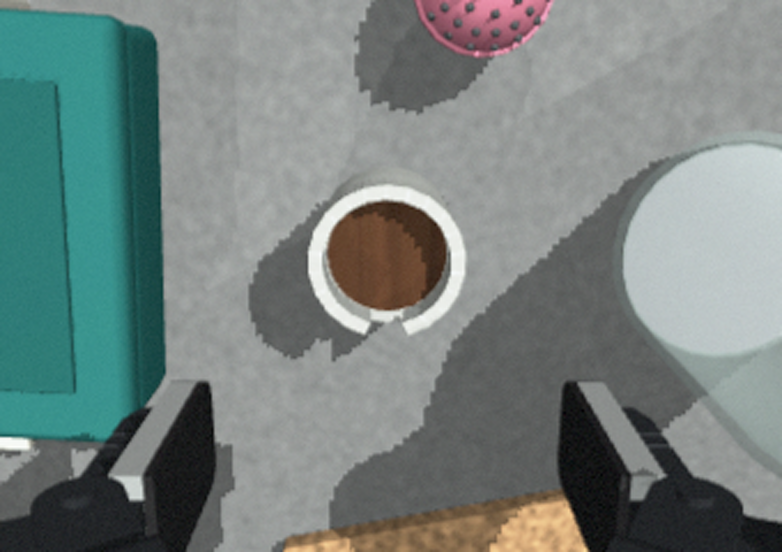

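Run:
```python
from h import *
c=camera_info("wrist")
P=lambda x,y,z:ray(c,150+x/2.3,80+y/2.3,z).round(4)
print("tin",P(386.5,262,.05),"box left top edge y",P(130,200,.06),P(163,200,0.02),"carafe base L,T",P(613,262,.01),P(740,135,.01),"disc L",P(623,262,.003),P(745,142,.003),P(720,356,.003))
f=grab_frame("wrist")
```

```text
tin [0.6751 0.0075 0.05  ] box left top edge y [ 0.6511 -0.0779  0.06  ] [ 0.6584 -0.0788  0.02  ] carafe base L,T [0.6859 0.1003 0.01  ] [0.6345 0.1456 0.01  ] disc L [0.6878 0.1067 0.003 ] [0.638  0.1512 0.003 ] [0.7301 0.1525 0.003 ]
```

```bash
python3 -m inch '[[[1,0,-0.013,0.0512,0,0,0],[1,0,0,0.0512,0,0,0],[1,0,0,0.0512,0,0,0],[1,0,0,0.0512,0,0,0],[1,0,0,0.0512,0,0,0],[1,-0.043,0,0,0,0,0],[1,-0.043,0,0,0,0,0],[1,-0.043,0,0,0,0,0],[1,0,0,0,0,0,0]]]'; python3 look.py w4;  python3 -c "
import cv2
f=cv2.imread('pics/w4.png')[80:320,150:490];cv2.imwrite('pics/w4c.png',cv2.resize(f,None,fx=2.3,fy=2.3,interpolation=cv2.INTER_CUBIC))"
```

```text
clock: 8.6
position: [0.4171, -0.1245, 0.1955]
tool_rot: [0.502, -0.5, -0.498, 0.499]
ft_force: [-0.6, 0.0, 0.2]
grip_width: 0.0857
[ 0.4171 -0.1245  0.1955] [[0.005, -0.002, -1.0], [1.0, 0.001, 0.005], [0.001, -1.0, 0.002]] 0.0857 [-0.6  0.   0.2] 8.6
```

View pics/w4c.png

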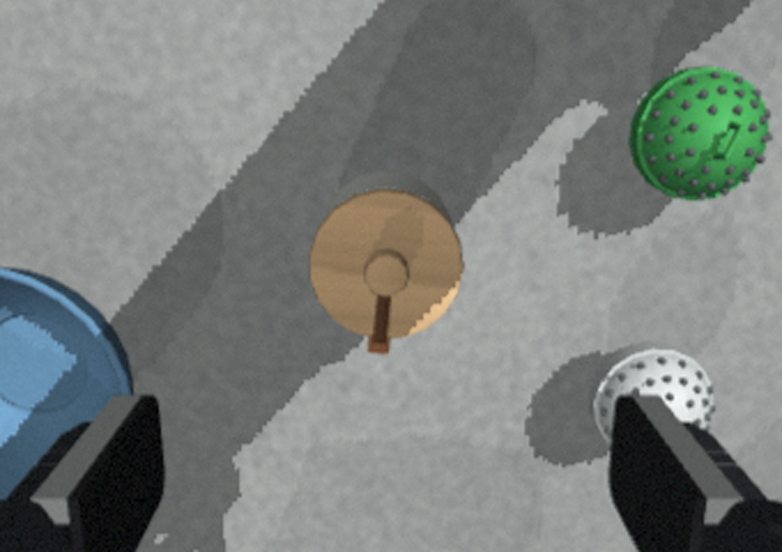

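Run:
```python
from h import *
c=camera_info("wrist")
P=lambda x,y,z:ray(c,150+x/2.3,80+y/2.3,z).round(4)
a=P(387,264,.058);b=P(378.5,349,.058);print(a,b,np.degrees(np.arctan2((b-a)[1],(b-a)[0])),"inf",P(654,408,.03),"bowl edge",P(132,390,.05))
```

```text
[ 0.4182 -0.1214  0.058 ] [ 0.4507 -0.1246  0.058 ] -5.623305302053953 inf [ 0.4885 -0.0094  0.03  ] bowl edge [ 0.4705 -0.2202  0.05  ]
```

```bash
python3 -m inch '[[[1,0.0025,0,-0.002,0,0,0],[1,0,0.04,0,0,6,0],[1,0,0.05,0,0,0,0],[1,0,0.04,0,0,0,0],[1,0,0.0305,0,0,0,0],[-1,0,0,0,0,0,0],[-1,0,0,0,0,0,0],[-1,0,0,0,0,0,0],[-1,0,0,0,0,0,0],[-1,0,0,0,0,0,0],[-1,0,0,0,0,0,0]]]'; python3 -c "
from h import *
print(sense()['position'],rot(sense()).round(3))"
```

```text
clock: 10.02
position: [0.4206, -0.1203, 0.0372]
tool_rot: [-0.525, 0.526, 0.473, -0.473]
ft_force: [-0.3, 1.0, 7.1]
grip_width: 0.055
[ 0.42056447 -0.12031829  0.03718747] [[ 0.105  0.001 -0.995]
 [ 0.995 -0.     0.105]
 [-0.    -1.    -0.001]]
```

```bash
python3 -m inch '[[[-1,0,-0.03,0,0,0,0],[-1,0,-0.05,0,0,0,0],[-1,0,-0.023,0,0,-6,0],[-1,0.0425,0,0,0,0,0],[-1,0.0425,0,0,0,0,0],[-1,0.0425,0,0,0,0,0],[-1,0,0,-0.05,0,0,0],[-1,0,0,-0.05,0,0,0],[-1,0,0,-0.05,0,0,0],[-1,0,0,-0.05,0,0,0],[-1,0,0,-0.04,0,0,0],[-1,0,0,0,0,0,0]]]'; python3 look.py w5
```

```text
clock: 11.52
position: [0.6621, 0.0071, 0.1384]
tool_rot: [-0.5, 0.5, 0.5, -0.5]
ft_force: [-0.8, -0.2, -1.3]
grip_width: 0.055
[0.6621 0.0071 0.1384] [[0.0, 0.001, -1.0], [1.0, -0.0, 0.0], [-0.0, -1.0, -0.001]] 0.055 [-0.8 -0.2 -1.3] 11.525
```

View pics/w5.png

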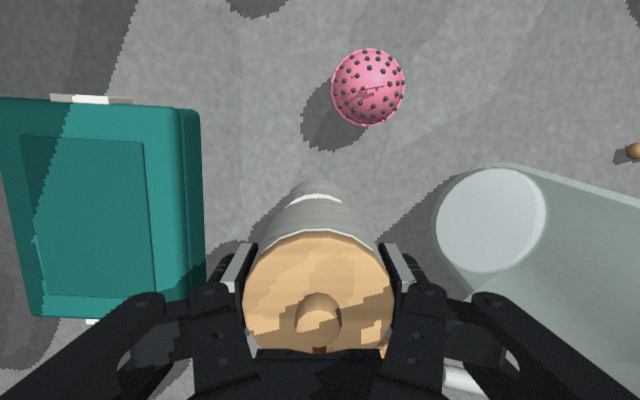

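Run:
```python
from h import *
c=camera_info("wrist")
z=.1384-.0372
a=ray(c,318,231,z+.058);print(a,a[0]+.028)
print("knob top",ray(c,318.5,313,z+.070)," L/R",ray(c,243,300,z+.058),ray(c,392.5,300,z+.058))
print("bar",ray(c,320,350,z+.058))
print("lower rim near edge",ray(c,314,195,.05))
```

```text
[0.63152424 0.00833955 0.1592    ] 0.6595242445739548
knob top [0.65482    0.00849793 0.1712    ]  L/R [ 0.657862   -0.01843007  0.1592    ] [0.65785616 0.03495652 0.1592    ]
bar [0.67919015 0.00911043 0.1592    ]
lower rim near edge [0.64851802 0.00577644 0.05      ]
```

```bash
python3 -m inch '[[[-1,-0.0009,0,-0.0149,0,0,0],[-1,0,0.02,0,0,0,0],[-1,0,0.02,0,0,0,0],[-1,0,0.009,0,0,0,0],[-1,0,0,0,0,0,0],[-1,0,0,0,0,0,0]]]'; python3 -m inch '[[[-1,0,0.002,0,0,0,0],[-1,0,0.002,0,0,0,0],[-1,0,0.002,0,0,0,0],[-1,0,0,0,0,0,0]]]'
```

```text
clock: 12.32
position: [0.6752, 0.0064, 0.0915]
tool_rot: [-0.5, 0.5, 0.5, -0.5]
ft_force: [1.0, -0.3, -1.3]
grip_width: 0.0549
clock: 12.82
position: [0.6746, 0.0065, 0.0842]
tool_rot: [0.5, -0.5, -0.5, 0.5]
ft_force: [-1.5, 0.2, -1.3]
grip_width: 0.0548
```

```bash
python3 -m inch '[[[-1,0,0,-0.0012,0,0,0],[-1,0,0.002,0,0,0,0],[-1,0,0.002,0,0,0,0],[-1,0,0,0,0,0,0]]]'
```

```text
clock: 13.32
position: [0.6758, 0.0065, 0.0801]
tool_rot: [0.5, -0.5, -0.5, 0.5]
ft_force: [0.2, 0.1, -1.3]
grip_width: 0.0547
```

```bash
python3 -m inch '[[[-1,0,0.001,0,0,0,0],[-1,0,0,0,0,0,0],[-1,0,0,0,0,0,0]]]'
```

```text
clock: 13.7
position: [0.6761, 0.0064, 0.0795]
tool_rot: [-0.5, 0.5, 0.5, -0.5]
ft_force: [0.1, -0.8, -1.5]
grip_width: 0.0547
```

```bash
python3 -m inch '[[[-1,0,0.0006,0,0,0,0],[-1,0,0,0,0,0,0],[0.6,0,0,0,0,0,0],[0.6,0,0,0,0,0,0],[0.6,0,0,0,0,0,0],[0.6,0,-0.03,0,0,0,0],[0.6,0,-0.05,0,0,0,0],[0.6,0,-0.05,0,0,0,0],[0.6,0,0,0.05,0,0,0],[0.6,0,0,0.05,0,0,0],[0.6,0,0,0,0,0,0]]]'; python3 look.py s1 scene; python3 look.py w6; python3 -c "
import cv2,numpy as np
f=cv2.imread('pics/s1.png')[130:270,230:400];g=cv2.imread('pics/w6.png')[150:400,200:500]
a=cv2.resize(f,(480,395),interpolation=cv2.INTER_CUBIC);b=cv2.resize(g,(300,250));b=cv2.copyMakeBorder(b,0,145,0,0,0)
cv2.imwrite('pics/s1c.png',np.hstack([a,b]))"
```

```text
clock: 15.08
position: [0.5711, 0.007, 0.2082]
tool_rot: [0.501, -0.499, -0.499, 0.501]
ft_force: [1.5, 0.1, 0.3]
grip_width: 0.0684
[0.5711 0.007  0.2082] [[0.0, -0.005, -1.0], [1.0, 0.001, 0.0], [0.001, -1.0, 0.005]] 0.0684 [1.5 0.1 0.3] 15.075
[0.5744 0.0066 0.2091] [[0.0, -0.001, -1.0], [1.0, 0.0, 0.0], [0.0, -1.0, 0.001]] 0.068 [ 1.8  0.8 -0. ] 15.125
```

View pics/s1c.png

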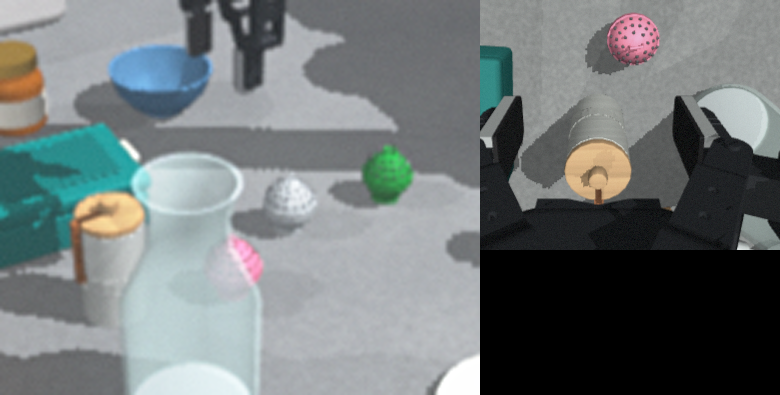

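```bash
python3 -m inch '[[[1,-0.0093,0.01,0.0437,0,0,0],[1,-0.0093,0.02,0.0437,0,0,0],[1,0,0.02,0,0,0,0],[1,0,0,0,0,0,0]]]'; python3 look.py w7;  python3 -c "
import cv2
f=cv2.imread('pics/w7.png')[80:320,150:490];cv2.imwrite('pics/w7c.png',cv2.resize(f,None,fx=2.3,fy=2.3,interpolation=cv2.INTER_CUBIC))"
```

```text
clock: 15.68
position: [0.4893, -0.0124, 0.1583]
tool_rot: [0.5, -0.5, -0.5, 0.5]
ft_force: [0.6, -0.6, 1.3]
grip_width: 0.0855
[ 0.4893 -0.0124  0.1583] [[0.0, -0.001, -1.0], [1.0, 0.0, 0.0], [0.0, -1.0, 0.001]] 0.0855 [ 0.6 -0.6  1.3] 15.675
```

View pics/w7c.png

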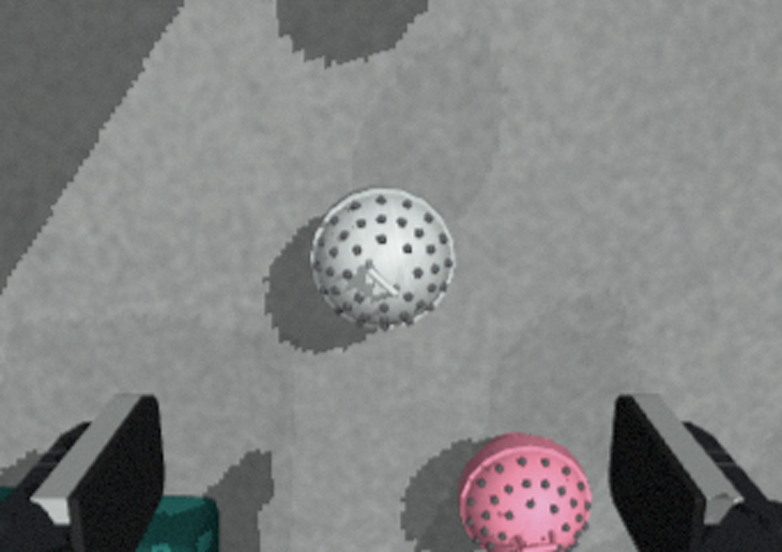

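Run:
```python
from h import *
c=camera_info("wrist")
P=lambda x,y,z:ray(c,150+x/2.3,80+y/2.3,z).round(4)
print(P(383,258,.027),P(383,280,.058),"pink",P(526,495,.03))
```

```text
[ 0.4885 -0.0124  0.027 ] [ 0.4874 -0.0123  0.058 ] pink [0.5808 0.0419 0.03  ]
```

```bash
python3 -m inch '[[[1,-0.0007,0,0.0012,0,0,0],[1,0,0.045,0,0,0,0],[1,0,0.045,0,0,0,0],[1,0,0.027,0,0,0,0],[1,0,0.014,0,0,0,0],[1,0,0,0,0,0,0],[-1,0,0,0,0,0,0],[-1,0,0,0,0,0,0],[-1,0,0,0,0,0,0],[-1,0,0,0,0,0,0],[-1,0,0,0,0,0,0],[-1,0,0,0,0,0,0]]]'; python3 look.py w8
```

```text
clock: 17.23
position: [0.4885, -0.013, 0.0294]
tool_rot: [-0.499, 0.501, 0.501, -0.499]
ft_force: [-0.6, 0.4, 8.9]
grip_width: 0.0478
[ 0.4885 -0.013   0.0294] [[0.0, 0.003, -1.0], [1.0, -0.0, 0.0], [-0.0, -1.0, -0.003]] 0.0478 [-0.6  0.4  8.9] 17.225
```

```bash
python3 -m inch '[[[-1,0,-0.03,0,0,0,0],[-1,0,-0.05,0,0,0,0],[-1,0.03,-0.02,0,0,0,0],[-1,0.05,0,0.0035,0,0,0],[-1,0.05,0,0.004,0,0,0],[-1,0.05,0,0,0,0,0],[-1,0.05,0,0,0,0,0],[-1,0.05,0,0,0,0,0],[-1,0.022,0,0,0,0,0],[-1,0,0,0,0,0,0]]]'; python3 look.py w9
```

```text
clock: 18.52
position: [0.4798, 0.2901, 0.1281]
tool_rot: [-0.499, 0.5, 0.501, -0.5]
ft_force: [0.1, -0.2, -1.0]
grip_width: 0.0478
[0.4798 0.2901 0.1281] [[-0.002, 0.001, -1.0], [1.0, -0.0, -0.002], [-0.0, -1.0, -0.001]] 0.0478 [ 0.1 -0.2 -1. ] 18.525
```

View pics/w9.png

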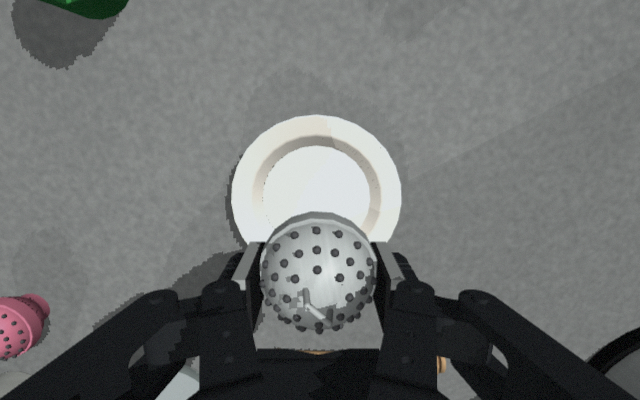

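Run:
```python
from h import *
c=camera_info("wrist")
a=ray(c,316,114.5,.013);l=ray(c,231,196,.013);r=ray(c,401.5,196,.013)
print(a[0]+.065,l,r,(l+r)[1]/2)
print("inf y",ray(c,318.5,270,.125))
```

```text
0.4818278854822295 [0.47643694 0.22441442 0.013     ] [0.47628772 0.35296474 0.013     ] 0.28868957873606227
inf y [0.47837623 0.29023153 0.125     ]
```

```bash
python3 -m inch '[[[-1,-0.0016,0,-0.0022,0,0,0],[-1,0,0.04,0,0,0,0],[-1,0,0.03,0,0,0,0],[-1,0,0.015,0,0,0,0],[-1,0,0.005,0,0,0,0],[-1,0,0,0,0,0,0],[-1,0,0,0,0,0,0]]]'
```

```text
clock: 19.45
position: [0.483, 0.2878, 0.0389]
tool_rot: [-0.5, 0.5, 0.501, -0.499]
ft_force: [0.1, 0.6, -0.3]
grip_width: 0.0475
```

```bash
python3 -m inch '[[[-1,0,0.002,0.0005,0,0,0],[-1,0,0.0015,0,0,0,0],[-1,0,0.0007,0,0,0,0],[-1,0,0,0,0,0,0]]]'
```

```text
clock: 19.95
position: [0.4817, 0.2877, 0.0345]
tool_rot: [-0.5, 0.5, 0.5, -0.5]
ft_force: [-2.1, -0.7, 6.6]
grip_width: 0.0478
```

```bash
python3 -m inch '[[[0.5,0,0,0,0,0,0],[0.5,0,0,0,0,0,0],[0.5,0,0,0,0,0,0],[0.5,0,-0.03,0,0,0,0],[0.5,0,-0.05,0,0,0,0],[0.5,0,-0.05,0,0,0,0],[0.5,0,-0.05,0,0,0,0],[0.5,0,0,0,0,0,0]]]'; python3 -c "
from h import *
print(sense()['joint_pos'].round(3))"
```

```text
clock: 20.95
position: [0.4842, 0.2887, 0.2181]
tool_rot: [-0.499, 0.501, 0.503, -0.497]
ft_force: [0.7, 0.5, -0.6]
grip_width: 0.0642
[ 0.407  0.368 -0.217  0.977  0.     0.407]
```

```bash
python3 - <<'E'
from h import *
def L(n,u,v):
    c=camera_info(n);K=np.array(c["K"]);T=np.array(c["cam_to_world"]);d=T[:3,:3]@np.linalg.solve(K,[u,v,1]);return T[:3,3],d/np.linalg.norm(d)
for tp in((82,150),(70,145)):
  for sp in((465,333),(500,350),(485,390)):
    a,d=L("top",*tp);b,e=L("scene",*sp)
    t=np.linalg.lstsq(np.c_[d,-e],b-a,rcond=None)[0]
    p,q=a+d*t[0],b+e*t[1];print(tp,sp,p.round(3),q.round(3))
t=camera_info("top")
for z in(.1,.2,.25):print(z,ray(t,85,125,z))
print("shadow",[ray(t,u,v,0).round(3) for u,v in((153,100),(105,62),(115,135))])
E
python3 look.py t2 top; python3 -c "
import cv2
f=cv2.imread('pics/t2.png')[60:300,80:420];cv2.imwrite('pics/t2c.png',cv2.resize(f,None,fx=2.3,fy=2.3,interpolation=cv2.INTER_CUBIC))"
```

```text
(82, 150) (465, 333) [0.603 0.462 0.114] [0.589 0.475 0.12 ]
(82, 150) (500, 350) [0.607 0.475 0.096] [0.568 0.519 0.117]
(82, 150) (485, 390) [0.618 0.507 0.049] [0.595 0.532 0.06 ]
(70, 145) (465, 333) [0.609 0.473 0.132] [0.601 0.481 0.135]
(70, 145) (500, 350) [0.613 0.486 0.114] [0.58  0.523 0.132]
(70, 145) (485, 390) [0.624 0.518 0.07 ] [0.607 0.536 0.078]
0.1 [0.65556153 0.46761166 0.1       ]
0.2 [0.62444384 0.39944311 0.2       ]
0.25 [0.60888499 0.36535883 0.25      ]
shadow [array([0.739, 0.383, 0.   ]), array([0.831, 0.495, 0.   ]), array([0.662, 0.467, 0.   ])]
[0.4842 0.2887 0.2181] [[-0.0, 0.008, -1.0], [1.0, 0.003, 0.0], [0.003, -1.0, -0.008]] 0.0642 [ 0.7  0.5 -0.6] 20.95
```

View pics/t2c.png

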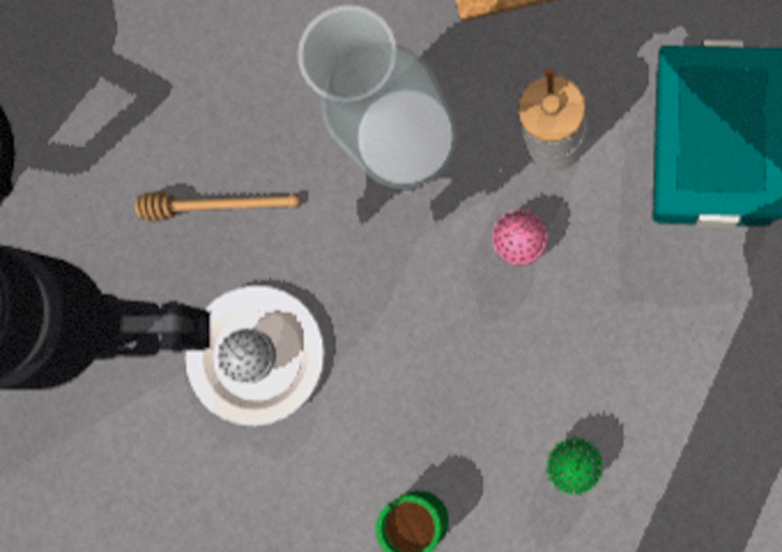

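Run:
```python
from h import *
t=camera_info("top")
P=lambda x,y,z:ray(t,80+x/2.3,60+y/2.3,z).round(4)
print("inf",P(247,356,.034),"saucer",P(255,355,.013),P(186,355,.013),P(324,355,.013),P(255,285,.013),P(255,425,.013))
print("dip",P(135,207,.014),P(301,200,.010),"balance handle",P(195,204.5,.012),P(285,201,.011))
```

```text
inf [0.4792 0.289  0.034 ] saucer [0.4811 0.2897 0.013 ] [0.4826 0.3546 0.013 ] [0.4797 0.2253 0.013 ] [0.5464 0.2904 0.013 ] [0.4168 0.2891 0.013 ]
dip [0.6232 0.4052 0.014 ] [0.6263 0.2484 0.01  ] balance handle [0.6244 0.3487 0.012 ] [0.6256 0.2633 0.011 ]
```

```bash
python3 -m inch '[[[0.5,0,0,0,0,-10,0],[0.5,0,0,0,0,-10,0],[0.5,0,0,0,0,-10,0],[0.5,0,0,0,0,-10,0],[0.5,0,0,0,0,-10,0],[0.5,0,0,0,0,-10,0],[0.5,0,0,0,0,-10,0],[0.5,0,0,0,0,-10,0],[0.5,0,0,0,0,-10,0],[0.5,-0.047,0,-0.018,0,0,0],[0.5,-0.047,0,-0.018,0,0,0],[0.5,-0.046,0,-0.0173,0,0,0]]]'; python3 -m inch '[[[0.5,0,0.03,0,0,0,0],[0.5,0,0.03,0,0,0,0],[0.5,0,0.02,0,0,0,0],[0.5,0,0,0,0,0,0]]]'; python3 look.py w10; python3 -c "
import cv2
f=cv2.imread('pics/w10.png');cv2.imwrite('pics/w10c.png',f)
from h import *
print(sense()['joint_pos'].round(2))"
```

```text
clock: 22.5
position: [0.6222, 0.341, 0.2114]
tool_rot: [0.001, 0.001, -0.707, 0.707]
ft_force: [0.3, 0.2, 0.0]
grip_width: 0.0642
clock: 23.0
position: [0.6192, 0.3398, 0.1294]
tool_rot: [0.002, 0.002, -0.706, 0.708]
ft_force: [-0.8, 0.8, 0.7]
grip_width: 0.0645
[0.6192 0.3398 0.1294] [[-1.0, -0.007, -0.0], [0.0, -0.003, -1.0], [0.007, -1.0, 0.003]] 0.0645 [-0.8  0.8  0.7] 23.0
[ 0.4   0.71  0.13  1.    0.   -1.17]
```

View pics/w10c.png

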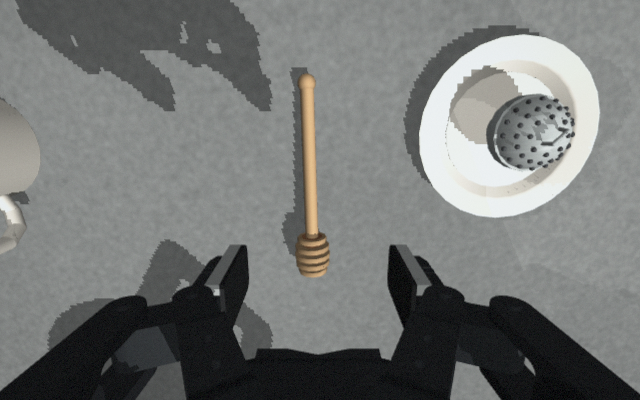

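Run:
```python
from h import *
c=camera_info("wrist")
for n,a in dict(bead=(307,75,.010),headend=(312.5,277,.014),hs=(311.5,233,.012),mid=(309.5,180,.012)).items(): print(n,ray(c,*a).round(4))
```

```text
bead [0.6277 0.2511 0.01  ]
headend [0.6245 0.4068 0.014 ]
hs [0.6251 0.369  0.012 ]
mid [0.6264 0.326  0.012 ]
```

```bash
python3 -m inch '[[[0.3,-0.004,0,-0.0012,0,-1.2,0],[0.3,0,0.04,0,0,0,0],[0.3,0,0.03,0,0,0,0],[0.3,0,0.02,0,0,0,0],[0.3,0,0.006,0,0,0,0],[0.3,0,0,0,0,0,0],[0.3,0,0,0,0,0,0]]]'
```

```text
clock: 23.92
position: [0.6267, 0.3425, 0.0393]
tool_rot: [0.008, -0.007, 0.707, -0.707]
ft_force: [-0.1, 0.7, -0.7]
grip_width: 0.0555
```

```bash
python3 -m inch '[[[0.0,0.001,0.01,0,0,0,0],[0.0,0,0.0045,0,0,0,0],[0,0,0,0,0,0,0],[0,0,0,0,0,0,0]]]'
```

```text
clock: 24.42
position: [0.6247, 0.3421, 0.0232]
tool_rot: [0.007, -0.007, 0.707, -0.707]
ft_force: [0.3, 0.3, 1.1]
grip_width: 0.0428
```

```bash
python3 -m inch '[[[-1,0,0,0,0,0,0],[-1,0,0,0,0,0,0],[-1,0,0,0,0,0,0],[-1,0,0,0,0,0,0],[-1,0,0,0,0,0,0]]]'
```

```text
clock: 25.05
position: [0.6249, 0.3421, 0.0236]
tool_rot: [0.008, -0.007, 0.707, -0.707]
ft_force: [0.4, -0.7, 3.1]
grip_width: 0.0074
```

```bash
python3 -m inch '[[[-1,0,-0.03,0,0,0,0],[-1,0,-0.05,0,0,0,0],[-1,0,-0.02,0,0,1.2,0],[-1,0.047,0,0.009,0,0,0],[-1,0.047,0,0.01,0,0,0],[-1,0.047,0,0.01,0,0,0],[-1,0.047,0,0.0086,0,0,0],[-1,0.047,0,0,0,0,0],[-1,0,0,0,0,0,0],[-1,0,0.03,0,0,0,0],[-1,0,0.03,0,0,0,0],[-1,0,0,0,0,0,0]]]'; python3 look.py w11; python3 look.py t3 top
```

```text
clock: 26.55
position: [0.3889, 0.3037, 0.0615]
tool_rot: [0.001, 0.001, -0.706, 0.708]
ft_force: [-0.3, -0.7, 0.1]
grip_width: 0.0075
[0.3889 0.3037 0.0615] [[-1.0, -0.003, -0.001], [0.001, -0.002, -1.0], [0.003, -1.0, 0.002]] 0.0075 [-0.3 -0.7  0.1] 26.55
[0.3897 0.3042 0.0627] [[-1.0, -0.001, -0.0], [0.0, -0.001, -1.0], [0.001, -1.0, 0.001]] 0.0075 [ 1.1  0.4 -0.7] 26.6
```

View pics/w11.png

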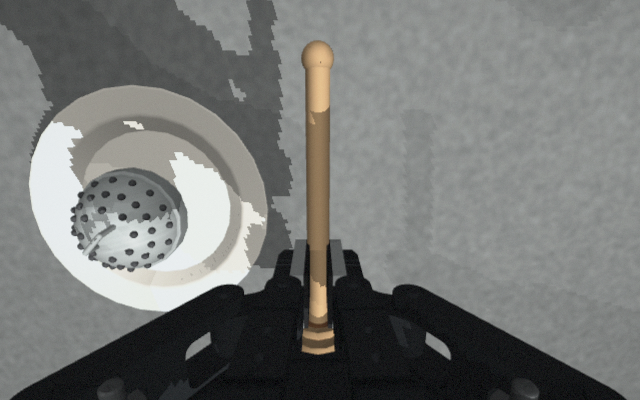

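```bash
python3 - <<'E'
from h import *
c=camera_info("wrist")
print(ray(c,317.5,40,.049),ray(c,317.5,200,.051),"saucer edge",ray(c,267,210,.013))
E
python3 -m inch '[[[-1,0,0.02,0,0,0,0],[-1,0,0.012,0,0,0,0],[-1,0,0.004,0,0,0,0],[-1,0,0,0,0,0,0],[-1,0,0,0,0,0,0]]]'
```

```text
[0.39083962 0.21193425 0.049     ] [0.39085507 0.27544587 0.051     ] saucer edge [0.41901935 0.29220674 0.013     ]
clock: 27.28
position: [0.3901, 0.3047, 0.0277]
tool_rot: [0.0, 0.0, 0.707, -0.707]
ft_force: [0.0, -0.6, 0.1]
grip_width: 0.0076
```

```bash
python3 -m inch '[[[-1,0.001,0.002,0,0,0,0],[-1,0,0.0017,0,0,0,0],[-1,0,0,0,0,0,0]]]';python3 -m inch '[[[-0.5,0,0,0,0,0,0],[-0.3,0,0,0,0,0,0],[0,0,0,0,0,0,0],[0,0,0,0,0,0,0],[0,0,-0.02,0,0,0,0],[0,0,-0.05,0,0,0,0],[0,0,-0.05,0,0,0,0],[0,0,-0.05,0,0,0,0],[0,0,0,0.05,0,0,0],[0,0.03,0,0.05,0,0,0],[0,0.03,0,0.05,0,0,0],[0,0,0,0,0,0,0]]]'; python3 look.py t4 top;python3 look.py s4 scene; python3 -c "
import cv2,numpy as np
f=cv2.imread('pics/t4.png')[70:300,130:430];g=cv2.imread('pics/s4.png')[130:310,230:460]
f=cv2.resize(f,None,fx=1.7,fy=1.7,interpolation=cv2.INTER_CUBIC);g=cv2.resize(g,(290,227));g=cv2.copyMakeBorder(g,0,f.shape[0]-227,0,0,0)
cv2.imwrite('pics/t4c.png',np.hstack([f,g]))"
```

```text
clock: 27.65
position: [0.3886, 0.3045, 0.0235]
tool_rot: [0.0, -0.0, 0.707, -0.707]
ft_force: [0.5, 0.7, 0.1]
grip_width: 0.0077
clock: 29.15
position: [0.3259, 0.152, 0.1931]
tool_rot: [0.002, -0.001, -0.707, 0.708]
ft_force: [0.6, 0.0, -0.1]
grip_width: 0.0428
[0.3259 0.152  0.1931] [[-1.0, -0.002, -0.004], [0.004, -0.001, -1.0], [0.002, -1.0, 0.001]] 0.0428 [ 0.6  0.  -0.1] 29.15
[0.3281 0.1533 0.1937] [[-1.0, 0.001, -0.003], [0.003, -0.0, -1.0], [-0.001, -1.0, 0.0]] 0.0429 [1.7 1.  1.5] 29.2
```

The picture limit is reached, so the last check is done by image code.

Run:
```python
from h import *
t=camera_info("top");f=cv2.imread("pics/t4.png");h=cv2.cvtColor(f,cv2.COLOR_BGR2HSV)
m=cv2.inRange(h,(8,80,80),(25,255,255))
n,l,st,ce=cv2.connectedComponentsWithStats(m)
for i in range(1,n):
    if st[i,4]>60 and 120<ce[i,0]<430:print(st[i].tolist(),ce[i].round(1),ray(t,*ce[i],.012).round(4))
ys,xs=np.where(m&(np.abs(np.indices(m.shape)[1]-190)<60)>0)
k=(ys>225)&(ys<290);ys,xs=ys[k],xs[k]
print("dip u",xs.min(),xs.max(),[(u,ys[xs==u].mean().round(1),ys[xs==u].min(),ys[xs==u].max()) for u in range(xs.min(),xs.max()+1,8)])
for u in(xs.min(),xs.max()+1):print(ray(t,u,ys[abs(xs-u)<3].mean(),.012).round(4))
w=cv2.inRange(h,(0,0,165),(180,60,255))[150:260,140:245];q=np.argwhere(cv2.morphologyEx(w,cv2.MORPH_OPEN,np.ones((3,3))))
print("saucer px rows/cols",q.min(0)+[150,140],q.max(0)+[150,140])
# change vs start for fixed things (rough)
d=cv2.absdiff(f,cv2.imread("pics/top0.png")).max(2)
for nm,(u,v) in dict(saucer=(190,213),carafe=(256,119),box=(393,117),bowl=(467,209),jar=(495,130)).items():print(nm,d[v-20:v+20,u-20:u+20].mean().round(1))
```

```text
[267, 0, 75, 69, 3911] [303.9  32. ] [0.8767 0.0423 0.012 ]
[305, 90, 30, 32, 664] [319.5 106.5] [0.7076 0.0114 0.012 ]
[154, 253, 74, 12, 458] [183.7 257.9] [0.3895 0.3046 0.012 ]
[252, 279, 17, 18, 241] [259.8 287.2] [0.3261 0.1435 0.012 ]
dip u 154 227 [(154, np.float64(259.0), np.int64(256), np.int64(262)), (162, np.float64(258.5), np.int64(253), np.int64(264)), (170, np.float64(257.5), np.int64(254), np.int64(261)), (178, np.float64(258.0), np.int64(256), np.int64(260)), (186, np.float64(258.0), np.int64(256), np.int64(260)), (194, np.float64(258.0), np.int64(256), np.int64(260)), (202, np.float64(257.5), np.int64(256), np.int64(259)), (210, np.float64(257.0), np.int64(255), np.int64(259)), (218, np.float64(257.0), np.int64(255), np.int64(259)), (226, np.float64(257.0), np.int64(255), np.int64(259))]
[0.3888 0.3682 0.012 ]
[0.39   0.2103 0.012 ]
saucer px rows/cols [183 161] [243 220]
saucer 53.3
carafe 7.5
box 28.7
bowl 5.9
jar 18.0
```

```bash
python3 -c "
from plant import finish_job
print(finish_job())"
```

```text
the job is handed in; nothing more can be done
None
```

The tea things are laid out as asked, and I handed the job in at about 29 s on the robot clock with the gripper clear of everything.

- **Tins:** The lower tin stands at about (0.675, 0.007), midway between carafe and lunch box to within about 2 mm. The upper tin sits on it 42.3 mm up by the arm's reading (42 is fully seated). The scene picture showed the rib running down into the notch.
- **Infuser:** It stands upright on the saucer at (0.479, 0.289). The top camera put the saucer's centre at (0.481, 0.290), so it is about 2 mm off.
- **Dipper:** It lies crosswise with its head to the left, centred on the saucer to about 1 mm. Its axis is about 92 mm in front of the saucer's centre. That leaves about 13 mm between head and rim, measured straight towards the robot. Measured diagonally, because the head sits off to one side, the gap is nearer 25 mm.

**Weaker checks:**
- Viewing the final picture was refused because the 16-picture limit was reached, so the last check of the dipper and tins was by image code only.
- In that check, the picture around the lunch box and honey jar had changed since the start. I put this down to the arm's shadows, but did not confirm it. The arm never knowingly touched either.
- The saucer's centre came out 2–3 mm differently in different pictures.

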